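# Reverse the ratchet and loosen the antenna clamp bolt

### The arm

A 6-joint arm with a two-finger parallel gripper is mounted at the origin on the work surface. World frame = base frame: x ahead of the robot, y to its left, z up, the work surface at z = 0. Lengths are in m, angles in rad, forces in N, time in s.
With the tool pointing down it reaches from about 0.375 to 0.9 m from the base axis. Payload 3.1 kg.
Tool frame: the origin (TCP) lies at the very end of the fingers, on their centre line; the grasp point (between the pads) lies 19 mm behind it; z points along the fingers, y is the line along which they close (so a half turn about z gives the same grasp; the last joint's range is limited). The gripper opens to 87 mm and grips with 3 to 60 N. Pads are 19 mm wide; open, the fingers measure 117 mm over their backs; the gripper's body (75 mm by 190 mm) begins 51 mm behind the grasp point.
Start: joints at [0.967, 0.527, 1.433, -0, 1.181, -0.178], TCP at [0.258, 0.569, 0.223] pointing down, gripper open.
Joint ranges: [-3.08, 3.08], [-0.75, 2.2], [0.22, 2.44], [-1.43, 4.57], [0, 2.65], [-2.85, 2.85]. Speed limits (rad/s): [2.79, 2.79, 3.14, 3.14, 3.14, 3.14].

### API

Orientations are given as a unit quaternion [x, y, z, w].
In Python, from rig import robot gives the robot as it stands. The module is installed in compiled form; this text tells all that it offers.
- The arm moves only by the tool servo_tool, never from a script. Its argument "rows" is one flat list of numbers, 5 for each row, row after row: the closure, from -1 (fully open) to 1 (shut), so that 0 is half open, then the shift along the tool's x, y, z in m, then the turn about the tool's z in degrees. A call has 1 to 5 rows; each row shifts and turns the commanded pose from where the row before left it, along the tool's axes as they then stand; what a row does not reach is not made up. A row lasts 1/12 s, in which the tool goes at most 41.7 mm and 7.16 degrees, less where a joint would pass 70% of its speed; a pose out of reach is approached as far as the arm can. A call with a gripper value outside its range is refused whole. The fingers move at their own pace and stop on an object; "newtons" is the grip in N (left out, the last holds). Time passes only in rows, so rows that do not move let the fingers close. It gives the time, the measured TCP pose, the force, the opening and the grip force at its end, in the units of the state.
- robot.get_obs(): the state, without advancing time (a new reading comes with each control period).
- robot.camera(name): name is "scene" or "top"; returns a dict with "pixels" (420x560x3 uint8, red, green, blue), "intrinsics" (3x3 intrinsics, pixels), "rvec" (rotation vector, rad) and "tvec" (3), from world to camera coordinates, as OpenCV has them. Camera axes: x right, y down, z forward; pixel columns grow to the right and rows downward; lengths in m; the calibration is good to about 2 mm. A picture is of the moment at which its call begins. There is no depth.
- robot.hand_in(): hands the job in; it is judged then, once.
Trained networks look in a picture, given as the dict that the camera call returned (one of the last four; its "shot" number tells which), for a name from the list of things; names that differ only in an ending like _2 or _b are one class to them, and where a whole thing is asked for, a point or a joint stands for the part that bears it (a point fixed in the world has none). Each returns a list of dicts, best first, with "score" (0 to 1); they miss things now and then, are a little off and sometimes report something else, mostly with a low value. They report only what shows in the picture. A call takes as long as a camera call.
- robot.spot_in(picture, query): "at" ([x, y, z] in m, in world coordinates, good to about 4 mm: the middle of the surface that is visible of it).
- robot.outline_of(picture, query): "region" (420x560 bool, what is visible of it).
- robot.place_of(picture, query): "at" ([x, y, z] in m, in world coordinates, good to about 4 mm: a listed point, or the origin of a listed thing).
The state is a dict: "time": time; "q": joint angles; "joint_velocities": joint speeds; "joint_torque": joint torques, N m; "position": TCP position; "tool_rot": TCP orientation; "ft_force": force on the tool from outside, world axes, zero at the start; "moment": the same for the moment, N m; "grip_width": finger opening in m; "grip_force": force on a finger pad.
Only numpy, scipy, OpenCV 4.12 (cv2) and the standard library are available. Lean on these libraries where they do the work, as an engineer would, in place of code of your own. Each camera call takes 0.05 s, during which the arm holds its last target. There are 200 camera calls.

### The job

The stub antenna's clamp has to be freed, but the ratchet on its bolt is still set to tighten: flip the ratchet's little direction lever fully over to loosening, then swing the handle to and fro between its two stop pins until the bolt, turning counter-clockwise from above, comes up against its captive stop about a fifth of a turn on. The slim handle bends, so feel for the stops and ease off at once (12 N at the grip is the most it should see); do not tighten the bolt, leave the lever over on loosening and the things around undisturbed, and let go.

Things in the scene. Friction and masses are not known exactly. Their poses are not given: they have to be found in the camera images.
- foot: fixed antenna foot of bare aluminium: base plate 190 x 130 x 12 mm; origin on the table under the bolt axis, z up, x towards the middle of the handle's swing. At x = -72 mm a sleeve 42 mm wide holds a black stub antenna, top at 117 mm. Two steel pins (10 mm wide, top at 78 mm), 70 mm from the bolt axis at +-1.02 rad from x, stop the handle.
- bolt_turn (a joint): turn of the bolt, rad: 0 = tight, grows as it loosens (counter-clockwise from above), until a hard captive stop at 1.25 (a fifth of a turn), where the clamp is free. It turns only through the ratchet, stiffly: 0.7 N m plus the ratchet's own 0.35 N m, up to 7 N at the grip point while it turns.
- tongue_tip (a point): outer end of a flat steel tongue (7 mm wide) on the washer that turns with the bolt under the ratchet's head, 40 mm from the bolt axis, 56 mm above the table; points to the foot's +y when tight, swings towards its -x as the bolt loosens
- ratchet: steel ratchet, captive on the bolt: origin on the table under the bolt axis, x along it to the handle, z up. Head 52 mm across, top at 85 mm; the round handle, 12 to 15 mm thick, its middle 74 mm above the table, ends 188 mm from the axis. Free space below it over the table beyond the base plate.
- ratchet_turn (a joint): swing of the ratchet about the bolt axis, rad: 0 = along the foot's x, grows counter-clockwise from above; hard stops at -0.85 and +0.85. Stays where left (0.35 N m friction). After each reversal 0.1 to 0.6 rad of slack and give before the bolt follows. With the lever over on loosening, only counter-clockwise swings turn the bolt, clockwise ones click back.
- handle_grip (a point): grip point on the handle's middle line, 150 mm from the bolt axis, 74 mm above the table
- lever: direction lever on top of the ratchet's head: dark steel upright blade 30 mm long, 6 mm thick, from 86 to 110 mm above the table, turning about an upright pivot on the handle's middle line 29 mm from the bolt axis; origin on the table under that pivot, x along the blade, which points outward along the handle
- lever_tip (a point): near the blade's outer end, 27 mm from its pivot, 100 mm above the table
- lever_turn (a joint): direction lever, rad, 0 = blade in line with the handle, grows counter-clockwise from above; stops at -0.45 (tightening: blade over to the right, seen from the bolt looking out along the handle; starts there) and +0.45 (loosening: to the left). Stays where left; moves at about 3 N near its end. Pushed harder than about 6 N the whole handle swings instead.
- paint_jar: bystander: amber glass jar, 44 mm wide, 48 mm tall, origin under its centre
- socket: bystander: small steel socket, 26 mm wide, 26 mm tall, origin under its centre
- spanner: bystander: flat spanner 160 mm long lying beyond the handle's end
- tub: bystander: white tub, 52 mm wide, 45 mm tall, origin under its centre
- dropper: bystander: small bottle, 36 mm wide, 110 mm tall, origin under its centre
- paper_roll: bystander: paper roll, 110 mm wide, 220 mm tall, origin under its centre
- wax_block: bystander: skin-coloured wax block 50 x 50 x 35 mm, origin under its centre
- handle_turn (a joint): sideways bend of the slim handle, at 80 mm from the bolt axis, rad: 0 = straight and unloaded, counter-clockwise positive; springy, 10.5 N m/rad: 0.047 for 7 N at the grip point; beyond 0.10 either way (15 N at the grip point) it is overloaded

How it is judged:
By the outcome, as a careful person would: the job done as asked, in the order asked, and still so for the second after the job is handed in, with the robot touching nothing.
It also fails if it takes over 72 s, if anything falls off the work surface, if the arm or the gripper's body presses on something with over 40 N, if the wrist force passes 120 N, or if a joint passes its speed limit or range.

## Working session

There is one attempt and no reset: what is moved stays moved. The work goes in short steps, Python scripts to look and compute and a tool call to move; the robot and the scene stay as the last step left them, time stands still between calls to the robot, and variables do not carry over. Pictures are saved under pics/ and viewed, at most 10 in all, crops included, and the job is handed in when it is done.

Besides the shell and the picture viewer there is one more tool, called in YAML: its name, and indented under it one key for each argument. servo_tool: Moves the arm, as the interface text tells. Its arguments: {"type":"object","properties":{"rows":{"type":"array","items":{"type":"number"}},"newtons":{"type":"number"}},"required":["rows"]}

```bash
mkdir -p pics; cat > h.py <<'E'
import numpy as np, cv2
from rig import robot
def save(c,n,crop=None,s=1):
    p=c["pixels"][:,:,::-1]
    if crop: p=p[crop[1]:crop[3],crop[0]:crop[2]]
    cv2.imwrite("pics/"+n,cv2.resize(p,None,fx=s,fy=s,interpolation=cv2.INTER_CUBIC))
def proj(c,P):
    return cv2.projectPoints(np.float64(P).reshape(-1,1,3),np.array(c["rvec"],float),np.array(c["tvec"],float),np.array(c["intrinsics"],float),None)[0].reshape(-1,2)
def back(c,uv,z):
    R=cv2.Rodrigues(np.array(c["rvec"],float))[0];t=np.array(c["tvec"],float).ravel()
    d=R.T@np.linalg.inv(np.array(c["intrinsics"]))@np.array([uv[0],uv[1],1.]);o=-R.T@t
    return o+d*(z-o[2])/d[2]
E
python3 - <<'E'
from h import *
for n in("scene","top"):
    c=robot.camera(n); save(c,n+"0.png",s=1.4)
    print(n,"cam",(-cv2.Rodrigues(np.array(c["rvec"],float))[0].T@np.array(c["tvec"],float).ravel()).round(3))
    for q in["foot","ratchet","handle_grip","lever","lever_tip","tongue_tip","paint_jar","socket","spanner","tub","dropper","paper_roll","wax_block"]:
        r=robot.place_of(c,q)[:1]
        print(q,[(np.round(a["at"],4).tolist(),round(a["score"],2)) for a in r])
o=robot.get_obs();print(o["tool_rot"],o["position"],o["ft_force"])
E
```

```text
scene cam [ 0.909 -0.552  1.159]
foot [([0.4635, -0.0159, -0.0006], 0.66)]
ratchet [([0.4659, -0.0212, -0.0006], 0.57)]
handle_grip [([0.6107, -0.0535, 0.0737], 0.67)]
lever [([0.4955, -0.0286, 0.0001], 0.38)]
lever_tip [([0.5161, -0.0453, 0.0992], 0.38)]
tongue_tip [([0.4396, -0.1584, -0.0016], 0.53)]
paint_jar [([0.4621, 0.1338, 0.0017], 0.55)]
socket [([0.443, -0.1575, 0.0002], 0.58)]
spanner [([0.6811, -0.0535, 0.0025], 0.68)]
tub [([0.5296, -0.4893, 0.0018], 0.76)]
dropper [([0.6275, -0.4069, -0.0024], 0.75)]
paper_roll [([0.3864, 0.5183, -0.0036], 0.62)]
wax_block [([0.6051, 0.404, -0.0015], 0.69)]
top cam [0.383 0.018 1.198]
foot [([0.4679, -0.0199, -0.0017], 0.92)]
ratchet [([0.4643, -0.0198, 0.0026], 0.57)]
handle_grip [([0.677, -0.0545, -0.0006], 0.53)]
lever [([0.4955, -0.0212, -0.0004], 0.46)]
lever_tip [([0.5206, -0.0397, 0.0992], 0.36)]
tongue_tip [([0.5196, -0.0452, 0.0998], 0.67)]
paint_jar [([0.4593, 0.1356, -0.0039], 0.61)]
socket []
spanner [([0.6796, -0.0555, -0.0014], 0.8)]
tub [([0.531, -0.4868, -0.0003], 0.7)]
dropper [([0.63, -0.4067, -0.0016], 0.66)]
paper_roll [([0.389, 0.5189, 0.0015], 0.77)]
wax_block [([0.6025, 0.4072, 0.0018], 0.6)]
[2.11302080e-01 9.77420805e-01 4.88799020e-06 5.74289522e-07] [0.25812221 0.56919628 0.22255917] [ 0.6639903   0.27124224 -0.49827993]
```

View pics/scene0.png

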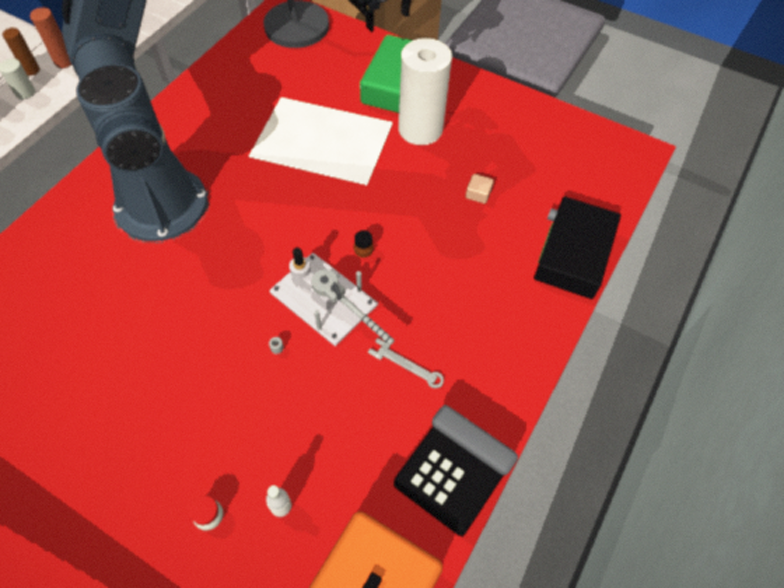

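View pics/top0.png

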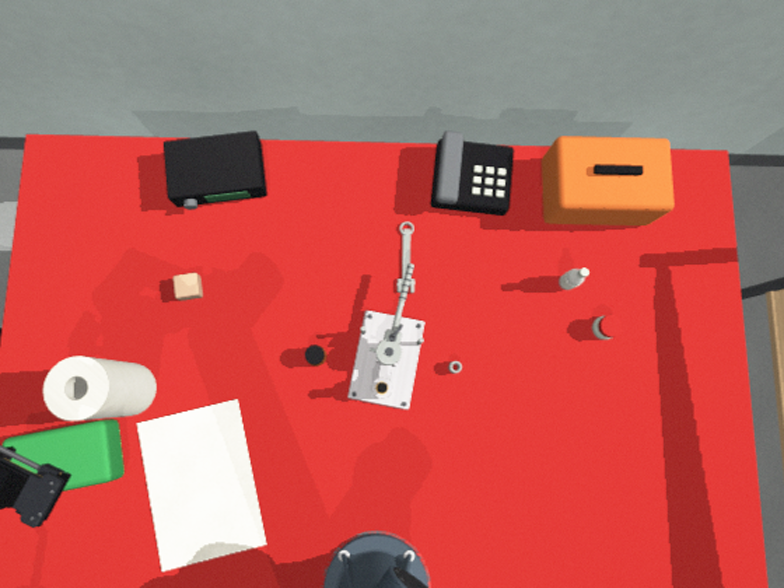

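The scene picture shows the foot at about (325,295), the handle running to (390,340) and the spanner beyond it. In the top picture the bolt is at (389,352), the handle runs up to (408,268), and the jar and socket are on either side. I'll measure the foot and handle angles on crops.

```bash
python3 - <<'E'
from h import *
import itertools
cs={n:robot.camera(n) for n in("top","scene")}
for n,c in cs.items():
    r=robot.outline_of(c,"foot")[0]["region"]; 
    for q in("ratchet","lever"):
        l=robot.outline_of(c,q)
        if l: 
            m=l[0]["region"]; ys,xs=np.nonzero(m); print(n,q,l[0]["score"],xs.min(),xs.max(),ys.min(),ys.max(),m.sum())
c=cs["top"]
# foot yaw: fit plate rectangle by corners of the white region at z=.012
for n,c in cs.items():
    m=robot.outline_of(c,"foot")[0]["region"].astype(np.uint8)
    k=max(cv2.findContours(m,0,2)[0],key=cv2.contourArea)[:,0,:]
    g=np.float32([back(c,p,.012)[:2] for p in k]); print(n,"rect",cv2.minAreaRect(g))
a=cs["top"];b=cs["scene"]
bx=[]
for n,c,x0,y0 in(("t",a,235,155),("s",b,185,170)):
    p=cv2.resize(c["pixels"][y0:y0+120,x0:x0+100,::-1],None,fx=4,fy=4,interpolation=cv2.INTER_CUBIC); bx.append(p)
    print(n,proj(c,[[.4665,-.0195,.085],[.4665,-.0195,.012]]).round(1).tolist())
cv2.imwrite("pics/crop1.png",np.hstack(bx))
E
```

```text
top ratchet 0.84 269 294 188 260 580
top lever 0.54 278 285 234 242 30
scene ratchet 0.73 224 279 193 244 534
scene lever 0.67 135 159 354 378 491
top rect ((0.5123963952064514, -0.027787402272224426), (0.12698301672935486, 0.306262344121933), 79.22805786132812)
scene rect ((0.48354607820510864, -0.007764369249343872), (0.16098344326019287, 0.3081203103065491), 79.38336181640625)
t [[277.6, 250.7], [276.8, 252.6]]
s [[230.5, 199.7], [232.2, 213.2]]
```

View pics/crop1.png

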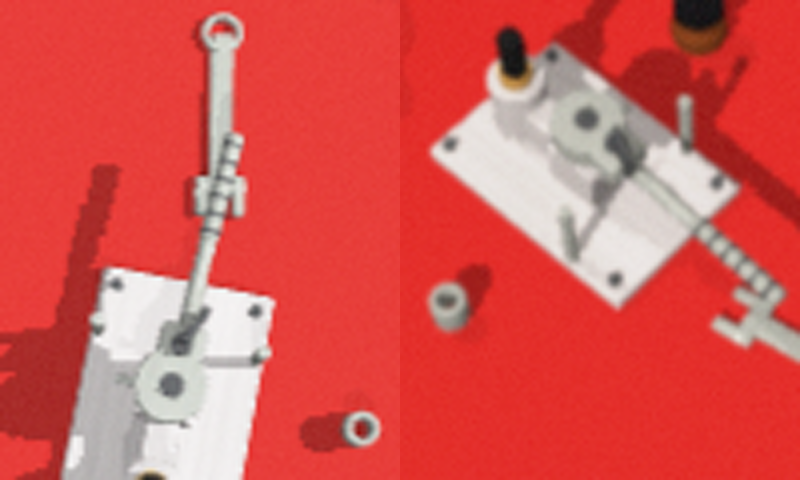

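The crops show the bolt head at about (277.8,251.3) in the top picture, the handle end at (293.8,188.8), and the lever blade over to the right, with its tip at about (287,233). The foot's yaw is about -10.7°. Next I'll work out the geometry and the first approach.

```bash
cat >> h.py <<'E'
from scipy.spatial.transform import Rotation as Ro
B=np.array([.4665,-.0195]); FY=-.187
def polar():
    o=robot.get_obs(); p=np.array(o["position"]); R=Ro.from_quat(o["tool_rot"]).as_matrix()
    d=p[:2]-B
    return p,R,np.hypot(*d),np.arctan2(d[1],d[0])-FY,np.arctan2(R[1,1],R[0,1])
def totool(target):
    p,R,*_=polar(); return R.T@(np.array(target)-p)
E
python3 - <<'E'
from h import *
c=robot.camera("top")
b=back(c,(277.75,251.25),.085);e=back(c,(293.75,188.75),.076);m=back(c,(235+210/4,155+232/4),.076)
print("bolt",b,"end",e,m,"ang",np.arctan2(*(e-b)[[1,0]]),np.arctan2(*(m-b)[[1,0]]),np.hypot(*(e-b)[:2]))
psi=-.25;u=np.array([np.cos(psi),np.sin(psi)]);v=np.array([-u[1],u[0]])
t=B+.0605*u; print(t, totool([*t,.223]), polar()[2:])
E
```

```text
bolt [ 0.46501787 -0.01982831  0.085     ] end [ 0.64602673 -0.06431709  0.076     ] [ 0.57490998 -0.04677607  0.076     ] ang -0.2410052134574478 -0.2404749381133418 0.18639596935929598
[ 0.5251192  -0.03446794] [-4.92530808e-01 -4.39452552e-01 -4.62064232e-04] (np.float64(0.624491123162419), np.float64(2.0980381860922765), np.float64(1.1449713267741304))
```

servo_tool:
  rows: [-1,0,0,-0.03,0,-1,0,0,-0.03,0,-1,0,0,0,0]

```text
time: 2.2
position: [0.2601, 0.5723, 0.2889]
tool_rot: [0.211, 0.977, 0.006, 0.002]
ft_force: [0.3, 0.5, 1.3]
grip_width: 0.0871
grip_force: 0.0
```

servo_tool:
  rows: [-0.2,-0.029,-0.0259,0,0,-0.2,-0.029,-0.0259,0,0,-0.2,-0.029,-0.0259,0,0,-0.2,-0.029,-0.0259,0,0,-0.2,-0.029,-0.0259,0,0]
  newtons: 10

```text
time: 2.62
position: [0.3369, 0.3898, 0.2825]
tool_rot: [0.211, 0.978, 0.0, 0.0]
ft_force: [0.6, 0.3, 0.4]
grip_width: 0.0616
grip_force: 0.0
```

servo_tool:
  rows: [-0.2,-0.029,-0.0259,0,0,-0.2,-0.029,-0.0259,0,0,-0.2,-0.029,-0.0259,0,0,-0.2,-0.029,-0.0259,0,0,-0.2,-0.029,-0.0259,0,0]

```text
time: 3.03
position: [0.4156, 0.2118, 0.2827]
tool_rot: [0.211, 0.977, 0.0, 0.0]
ft_force: [1.2, 0.6, -1.2]
grip_width: 0.0524
grip_force: 0.0
```

servo_tool:
  rows: [-0.2,-0.029,-0.0259,0,0,-0.2,-0.029,-0.0259,0,0,-0.2,-0.029,-0.0259,0,0,-0.2,-0.029,-0.0259,0,0,-0.2,-0.029,-0.0259,0,0]

```text
time: 3.45
position: [0.4942, 0.0338, 0.2827]
tool_rot: [0.211, 0.977, 0.0, 0.0]
ft_force: [0.7, 0.5, 1.0]
grip_width: 0.0526
grip_force: 0.0
```

servo_tool:
  rows: [-0.2,-0.029,-0.0259,0,0,-0.2,-0.0,-0.0,0,-6,-0.2,0,0,0,-4.6,-0.2,0,0,0,0,-0.2,0,0,0,0]

```text
time: 3.87
position: [0.5094, 0.0, 0.2824]
tool_rot: [0.121, 0.993, 0.0, -0.0]
ft_force: [-0.0, 0.4, 0.3]
grip_width: 0.0519
grip_force: 0.0
```

```bash
sed -i 's/^B=.*/B=np.array([.4657,-.0197]); FY=-.187/' h.py; python3 - <<'E'
from h import *
psi=-.241;u=np.array([np.cos(psi),np.sin(psi)]);t=B+.0605*u
print(polar(),t,totool([*t,.092]),robot.get_obs()["q"])
E
```

```text
(array([5.09350607e-01, 2.80119670e-05, 2.82399701e-01]), array([[-9.70556036e-01,  2.40875324e-01, -2.45046044e-04],
       [ 2.40875298e-01,  9.70556064e-01,  1.29413174e-04],
       [ 2.69003364e-04,  6.65771981e-05, -9.99999962e-01]]), np.float64(0.04790166948271862), np.float64(0.6114766500320092), np.float64(1.327528697167765)) [ 0.52445154 -0.03413977] [-0.02293769 -0.02953698  0.19039157] [-2.19677202e-01  2.99320182e-01  1.64200368e+00  7.82035919e-05
  1.20053615e+00 -1.54723422e+00]
```

servo_tool:
  rows: [-0.2,-0.023,-0.0295,0,0,-0.2,0,0,0.04,0,-0.2,0,0,0.04,0,-0.2,0,0,0.04,0,-0.2,0,0,0.03,0]

```text
time: 4.28
position: [0.5236, -0.0331, 0.1303]
tool_rot: [0.121, 0.993, 0.0, -0.001]
ft_force: [-0.4, -0.2, -0.7]
grip_width: 0.0524
grip_force: 0.0
```

servo_tool:
  rows: [-0.2,0,0,0.02,0,-0.2,0,0,0.0205,0,-0.2,0,0,0,0]

```text
time: 4.53
position: [0.5221, -0.0326, 0.0887]
tool_rot: [0.12, 0.993, 0.001, -0.004]
ft_force: [1.1, -0.5, -0.2]
grip_width: 0.0524
grip_force: 0.0
```

```bash
python3 - <<'E'
from h import *
print(polar(),robot.get_obs()["ft_force"])
c=robot.camera("scene");d=robot.camera("top")
a=c["pixels"][170:290,185:285,::-1];b=d["pixels"][155:275,235:335,::-1]
cv2.imwrite("pics/l1.png",cv2.resize(np.hstack([b,a]),None,fx=4,fy=4,interpolation=cv2.INTER_CUBIC))
E
```

```text
(array([ 0.52207297, -0.03262992,  0.08867381]), array([[-9.70968450e-01,  2.39091610e-01, -7.44793220e-03],
       [ 2.39082665e-01,  9.70996985e-01,  2.08215915e-03],
       [ 7.72974649e-03,  2.41039366e-04, -9.99970096e-01]]), np.float64(0.05783679354417383), np.float64(-0.03846417285297077), np.float64(1.3293660995094736)) [ 1.09515249 -0.48035395 -0.15501417]
```

View pics/l1.png

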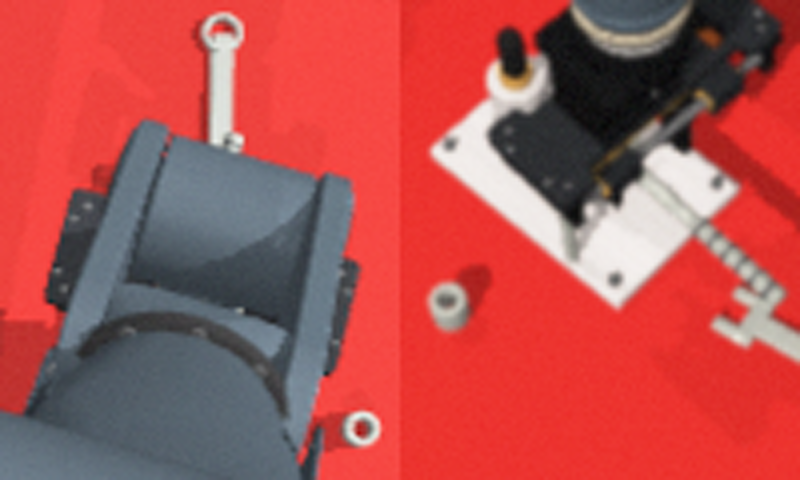

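The gripper now straddles the lever with nothing touching. I'll push slowly to the left.

servo_tool:
  rows: [-0.2,0,0.003,0,0,-0.2,0,0.003,0,0,-0.2,0,0.002,0,0,-0.2,0,0.002,0,0,-0.2,0,0.002,0,0]

```text
time: 5.05
position: [0.5282, -0.0221, 0.0929]
tool_rot: [0.12, 0.993, -0.0, 0.001]
ft_force: [0.0, 0.7, 0.4]
grip_width: 0.0521
grip_force: 0.0
```

servo_tool:
  rows: [-0.2,0,0.0015,0,0,-0.2,0,0.0015,0,0,-0.2,0,0.0015,0,0,-0.2,0,0.0015,0,0,-0.2,0,0.0015,0,0]

```text
time: 5.47
position: [0.5309, -0.0158, 0.0924]
tool_rot: [0.12, 0.993, -0.001, 0.002]
ft_force: [1.7, -3.7, 1.7]
grip_width: 0.0522
grip_force: 1.5
```

servo_tool:
  rows: [-0.2,0,0.0015,0,0,-0.2,0,0.0015,0,0,-0.2,0,0.0015,0,0,-0.2,0,0.0015,0,0,-0.2,0,0.0,0,0]

```text
time: 5.88
position: [0.5306, -0.0087, 0.0919]
tool_rot: [0.12, 0.993, 0.0, -0.0]
ft_force: [0.9, -1.7, 0.7]
grip_width: 0.0522
grip_force: 0.8
```

servo_tool:
  rows: [-0.2,0,0.0015,0,0,-0.2,0,0.0015,0,0,-0.2,0,0.0015,0,0,-0.2,0,0.001,0,0,-0.2,0,0.0,0,0]

```text
time: 6.3
position: [0.5318, -0.0034, 0.0919]
tool_rot: [0.12, 0.993, 0.0, -0.0]
ft_force: [0.1, -1.6, 0.1]
grip_width: 0.0522
grip_force: 0.9
```

servo_tool:
  rows: [-0.2,0,0.001,0,0,-0.2,0,0.001,0,0,-0.2,0,0.0,0,0]

```text
time: 6.55
position: [0.5321, -0.0016, 0.0919]
tool_rot: [0.12, 0.993, 0.0, -0.001]
ft_force: [0.3, -3.1, -0.5]
grip_width: 0.0521
grip_force: 1.0
```

servo_tool:
  rows: [-0.2,0,0.001,0,0,-0.2,0,0.001,0,0,-0.2,0,0,0,0]

```text
time: 6.8
position: [0.5326, 0.0004, 0.0919]
tool_rot: [0.12, 0.993, 0.0, -0.001]
ft_force: [-1.3, -2.2, -0.2]
grip_width: 0.0525
grip_force: 0.7
```

servo_tool:
  rows: [-0.2,0,0.001,0,0,-0.2,0,0.001,0,0,-0.2,0,0,0,0]

```text
time: 7.05
position: [0.5329, 0.0013, 0.0918]
tool_rot: [0.12, 0.993, -0.001, -0.001]
ft_force: [-2.3, -5.7, 0.2]
grip_width: 0.0522
grip_force: 2.4
```

servo_tool:
  rows: [-0.2,0,0.001,0,0,-0.2,0,0.001,0,0,-0.2,0,0,0,0]

```text
time: 7.3
position: [0.533, 0.0031, 0.0918]
tool_rot: [0.12, 0.993, -0.001, -0.001]
ft_force: [-3.1, -6.0, 0.1]
grip_width: 0.0524
grip_force: 2.6
```

The force rose to about 6 N, so the lever should be at its stop. I'll back off, lift, and move out over the grip point to look.

servo_tool:
  rows: [-0.2,0,-0.015,0,0,-0.2,0,0,-0.035,0,-0.2,0,0,-0.03,0,-0.2,-0.035,-0.011,0,0,-0.2,-0.035,-0.011,0,0]

```text
time: 7.72
position: [0.5943, -0.0476, 0.1598]
tool_rot: [0.12, 0.993, 0.001, 0.002]
ft_force: [1.1, 0.3, -0.6]
grip_width: 0.0522
grip_force: 0.0
```

servo_tool:
  rows: [0.2,-0.02,0,0,0,0.4,0,0,0,0,0.45,0,0,0,0]

```text
time: 7.97
position: [0.6133, -0.0532, 0.1568]
tool_rot: [0.12, 0.993, 0.001, 0.0]
ft_force: [-1.1, 0.1, 0.4]
grip_width: 0.0396
grip_force: 0.0
```

```bash
python3 - <<'E'
from h import *
print(polar()); print(robot.get_obs()["grip_width"])
c=robot.camera("scene");d=robot.camera("top")
for n,k in(("s",c),("t",d)):
  for q in("lever_tip","lever","handle_grip","ratchet"):
    print(n,q,[(np.round(a["at"],4).tolist(),round(a["score"],2)) for a in robot.place_of(k,q)[:1]])
a=c["pixels"][170:290,185:285,::-1];b=d["pixels"][155:275,235:335,::-1]
cv2.imwrite("pics/l2.png",cv2.resize(np.hstack([b,a]),None,fx=4,fy=4,interpolation=cv2.INTER_CUBIC))
E
```

```text
(array([ 0.61330599, -0.05321211,  0.15678943]), array([[-9.70984006e-01,  2.39144210e-01,  3.27155092e-04],
       [ 2.39144429e-01,  9.70983345e-01,  1.13359727e-03],
       [-4.65689233e-05,  1.17894213e-03, -9.99999304e-01]]), np.float64(0.1513624483637262), np.float64(-0.036253034602582807), np.float64(1.329311764093822))
0.0396424780473266
s lever_tip [([0.5212, -0.0199, 0.0976], 0.48)]
s lever [([0.5214, -0.0212, 0.1012], 0.61)]
s handle_grip [([0.6123, -0.0494, 0.0742], 0.54)]
s ratchet [([0.4654, -0.0231, 0.0027], 0.79)]
t lever_tip [([0.633, -0.4089, 0.002], 0.3)]
t lever []
t handle_grip [([0.5311, -0.4876, -0.0029], 0.6)]
t ratchet []
```

View pics/l2.png

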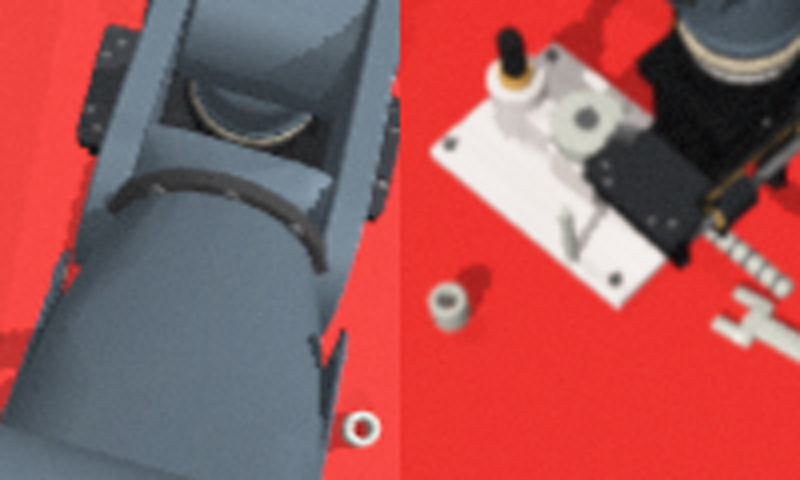

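From the network and the push geometry, the lever tip is at (.521,-.020). That fits a lever turn of about +0.45, so it is fully over on loosening. The gripper partly hides it, so I'll check again later. Next I'll lower the gripper astride the handle.

servo_tool:
  rows: [0.3,0,0,0.035,0,0.3,0,0,0.03,0,0.3,0,0,0.02,0,0.3,0,0,0.0125,0,0.3,0,0,0,0]

```text
time: 8.88
position: [0.6107, -0.053, 0.0567]
tool_rot: [0.12, 0.993, 0.0, -0.003]
ft_force: [-0.7, 0.1, -0.6]
grip_width: 0.0303
grip_force: 0.0
```

servo_tool:
  rows: [0.5,0,0,0,0,0.5,0,0,0,0,0.55,0,0,0,0,0.55,0,0,0,0]
  newtons: 5

```text
time: 9.22
position: [0.6139, -0.0533, 0.0609]
tool_rot: [0.12, 0.993, 0.0, 0.002]
ft_force: [1.9, 1.9, -1.0]
grip_width: 0.0205
grip_force: 1.1
```

```bash
cat > p.py <<'E'
from h import *
p,R,r,a,y=polar();o=robot.get_obs()
print("t",round(o["time"],2),"z",p[2].round(4),"r",r.round(4),"ratchet ang",a.round(3),"toolang",round(y-np.pi/2-FY,3),"Ftool",(R.T@np.array(o["ft_force"])).round(1),"w",o["grip_width"],"q",np.round(o["q"],2))
E
python3 p.py
```

```text
t 9.22 z 0.0609 r 0.152 ratchet ang -0.036 toolang -0.054 Ftool [-1.3  2.3  1. ] w 0.02051477223191012 q [-0.27  0.73  1.58  0.    0.83 -1.6 ]
```

servo_tool:
  rows: [0.55,0,0.0025,0,-1,0.55,0.0001,0.004,0,-1.5,0.55,0.0001,0.005,0,-2,0.55,0.0001,0.005,0,-2,0.55,0.0001,0.005,0,-2]

```text
time: 9.63
position: [0.6167, -0.0334, 0.0603]
tool_rot: [0.044, 0.999, -0.001, 0.001]
ft_force: [-0.6, -4.0, 0.6]
grip_width: 0.0193
grip_force: 2.0
```

servo_tool:
  rows: [0.55,0.0001,0.005,0,-2,0.55,0.0001,0.005,0,-2,0.55,0.0001,0.005,0,-2,0.55,0.0001,0.005,0,-2,0.55,0.0001,0.005,0,-2]

```text
time: 10.05
position: [0.6173, -0.0097, 0.0602]
tool_rot: [-0.043, 0.999, -0.002, 0.001]
ft_force: [-0.6, -7.0, -0.3]
grip_width: 0.0197
grip_force: 3.5
```

```bash
python3 p.py
```

```text
t 10.05 z 0.0602 r 0.1519 ratchet ang 0.253 toolang 0.273 Ftool [ 1.2 -6.9  0.3] w 0.019714630381948022 q [-0.19  0.73  1.57 -0.01  0.83 -1.85]
```

servo_tool:
  rows: [0.55,0.0001,0.005,0,-2,0.55,0.0001,0.005,0,-2,0.55,0.0001,0.005,0,-2,0.55,0.0001,0.005,0,-2,0.55,0.0001,0.005,0,-2]

```text
time: 10.47
position: [0.6138, 0.0149, 0.0603]
tool_rot: [-0.13, 0.992, -0.002, 0.002]
ft_force: [2.6, -6.6, -0.9]
grip_width: 0.0195
grip_force: 3.5
```

servo_tool:
  rows: [0.55,0.0001,0.005,0,-2,0.55,0.0001,0.005,0,-2,0.55,0.0001,0.005,0,-2,0.55,0.0001,0.005,0,-2,0.55,0.0001,0.005,0,-2]

```text
time: 10.88
position: [0.6064, 0.0386, 0.0603]
tool_rot: [-0.216, 0.976, -0.003, 0.003]
ft_force: [3.1, -7.0, -2.7]
grip_width: 0.0197
grip_force: 3.5
```

```bash
python3 p.py
```

```text
t 10.88 z 0.0603 r 0.1523 ratchet ang 0.58 toolang 0.622 Ftool [ 0.2 -7.6  2.7] w 0.019653259411554755 q [-0.12  0.72  1.6  -0.    0.81 -2.12]
```

servo_tool:
  rows: [0.55,0.0001,0.005,0,-1.5,0.55,0.0001,0.005,0,-1.5,0.55,0.0001,0.005,0,-1.5,0.55,0.0001,0.005,0,-1.5,0.55,0.0001,0.004,0,-1.5]

```text
time: 11.3
position: [0.596, 0.0601, 0.0604]
tool_rot: [-0.279, 0.96, -0.003, 0.004]
ft_force: [5.7, -5.1, -3.9]
grip_width: 0.0198
grip_force: 3.5
```

servo_tool:
  rows: [0.55,0,0.003,0,-1,0.55,0,0,0,0]

```text
time: 11.47
position: [0.5942, 0.063, 0.0604]
tool_rot: [-0.287, 0.958, -0.003, 0.004]
ft_force: [4.6, -3.9, -4.6]
grip_width: 0.0196
grip_force: 3.1
```

```bash
python3 p.py; python3 - <<'E'
from h import *
c=robot.camera("scene");d=robot.camera("top")
for n,k in(("s",c),("t",d)):
  for q in("lever_tip","tongue_tip","handle_grip"):
    print(n,q,[(np.round(a["at"],4).tolist(),round(a["score"],2)) for a in robot.place_of(k,q)[:2]])
a=c["pixels"][170:290,185:285,::-1];b=d["pixels"][155:275,235:335,::-1]
cv2.imwrite("pics/l3.png",cv2.resize(np.hstack([b,a]),None,fx=4,fy=4,interpolation=cv2.INTER_CUBIC))
E
```

```text
t 11.47 z 0.0604 r 0.1528 ratchet ang 0.759 toolang 0.77 Ftool [-1.6 -5.7  4.7] w 0.01958072125659325 q [-0.08  0.71  1.63 -0.    0.79 -2.23]
s lever_tip [([0.5057, 0.0184, 0.0997], 0.46)]
s tongue_tip []
s handle_grip []
t lever_tip []
t tongue_tip [([0.4371, -0.1622, 0.0031], 0.67), ([0.4492, 0.0199, 0.0565], 0.58)]
t handle_grip []
```

View pics/l3.png

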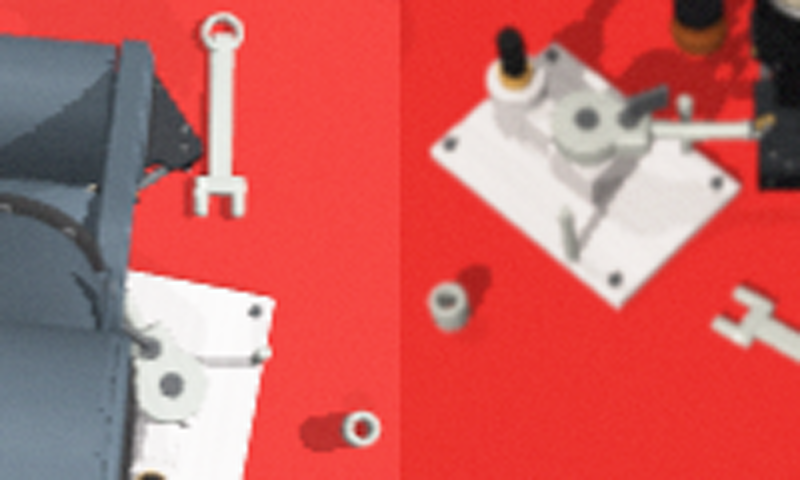

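The scene crop shows the lever clearly over to the left, with its blade pointing to about (665,95), and the handle just short of the left pin. The tongue puts the bolt at about 0.58 rad. I'll swing clockwise to click back.

servo_tool:
  rows: [0.55,0,-0.003,0,1.2,0.55,0.0002,-0.006,0,2.2,0.55,0.0002,-0.007,0,2.6,0.55,0.0003,-0.007,0,2.6,0.55,0.0003,-0.007,0,2.6]

```text
time: 12.28
position: [0.6041, 0.0378, 0.06]
tool_rot: [-0.19, 0.982, 0.0, 0.0]
ft_force: [-0.6, 3.3, 0.9]
grip_width: 0.0198
grip_force: 0.9
```

servo_tool:
  rows: [0.55,0.0003,-0.007,0,2.6,0.55,0.0003,-0.007,0,2.6,0.55,0.0003,-0.007,0,2.6,0.55,0.0003,-0.007,0,2.6,0.55,0.0003,-0.007,0,2.6]

```text
time: 12.7
position: [0.6132, 0.0044, 0.0601]
tool_rot: [-0.078, 0.997, 0.0, 0.001]
ft_force: [1.0, 3.3, -0.7]
grip_width: 0.0197
grip_force: 1.4
```

```bash
python3 p.py
```

```text
t 12.7 z 0.0601 r 0.1495 ratchet ang 0.349 toolang 0.343 Ftool [-1.5  3.1  0.7] w 0.019738061642691443 q [-0.18  0.73  1.58  0.    0.83 -1.9 ]
```

servo_tool:
  rows: [0.55,0.0001,-0.007,0,2.65,0.55,0.0001,-0.007,0,2.65,0.55,0.0001,-0.007,0,2.65,0.55,0.0001,-0.007,0,2.65,0.55,0.0001,-0.007,0,2.65]

```text
time: 13.12
position: [0.6144, -0.0305, 0.06]
tool_rot: [0.038, 0.999, 0.001, 0.0]
ft_force: [0.2, 3.8, 0.4]
grip_width: 0.0195
grip_force: 1.3
```

servo_tool:
  rows: [0.55,0.0001,-0.007,0,2.65,0.55,0.0001,-0.007,0,2.65,0.55,0.0001,-0.007,0,2.65,0.55,0.0001,-0.007,0,2.65,0.55,0.0001,-0.007,0,2.65]

```text
time: 13.53
position: [0.6074, -0.0646, 0.06]
tool_rot: [0.153, 0.988, 0.001, -0.001]
ft_force: [-0.6, 2.4, 0.9]
grip_width: 0.0196
grip_force: 1.3
```

servo_tool:
  rows: [0.55,0.0001,-0.007,0,2.65,0.55,0.0001,-0.007,0,2.65,0.55,0.0001,-0.007,0,2.65,0.55,0.0001,-0.007,0,2.65,0.55,0.0001,-0.007,0,2.65]

```text
time: 13.95
position: [0.5931, -0.0964, 0.0598]
tool_rot: [0.266, 0.964, 0.001, -0.001]
ft_force: [0.4, 3.1, 1.3]
grip_width: 0.0193
grip_force: 1.3
```

```bash
python3 p.py
```

```text
t 13.95 z 0.0598 r 0.1487 ratchet ang -0.355 toolang -0.351 Ftool [ 1.2  2.9 -1.3] w 0.019289831917847583 q [-0.35  0.72  1.62  0.    0.81 -1.38]
```

servo_tool:
  rows: [0.55,0.0001,-0.007,0,2.65,0.55,0.0001,-0.007,0,2.65,0.55,0.0001,-0.007,0,2.65,0.55,0.0001,-0.007,0,2.65,0.55,0.0001,-0.007,0,2.65]

```text
time: 14.37
position: [0.5723, -0.1244, 0.0597]
tool_rot: [0.375, 0.927, 0.001, -0.001]
ft_force: [0.6, 2.9, -0.3]
grip_width: 0.0197
grip_force: 1.3
```

servo_tool:
  rows: [0.55,0,-0.006,0,2.3,0.55,0,-0.005,0,1.9,0.55,0,0,0,0]

```text
time: 14.62
position: [0.5644, -0.1328, 0.0597]
tool_rot: [0.408, 0.913, 0.0, -0.001]
ft_force: [0.8, 2.8, 0.3]
grip_width: 0.0194
grip_force: 0.7
```

```bash
python3 p.py; python3 - <<'E'
from h import *
d=robot.camera("top")
for q in("lever_tip","tongue_tip"):
    print(q,[(np.round(a["at"],4).tolist(),round(a["score"],2)) for a in robot.place_of(d,q)[:3]])
E
```

```text
t 14.62 z 0.0597 r 0.1501 ratchet ang -0.666 toolang -0.655 Ftool [ 1.6  2.5 -0.3] w 0.019386753403627728 q [-0.42  0.7   1.67  0.    0.78 -1.15]
lever_tip []
tongue_tip []
```

servo_tool:
  rows: [0.55,0,0.004,0,-1.5,0.55,0.0001,0.005,0,-1.9,0.55,0.0001,0.005,0,-1.9,0.55,0.0001,0.005,0,-1.9,0.55,0.0001,0.005,0,-1.9]

```text
time: 15.18
position: [0.5823, -0.1165, 0.0596]
tool_rot: [0.333, 0.943, -0.001, 0.0]
ft_force: [-1.2, -4.4, 0.1]
grip_width: 0.0197
grip_force: 2.1
```

servo_tool:
  rows: [0.55,0.0001,0.005,0,-1.9,0.55,0.0001,0.005,0,-1.9,0.55,0.0001,0.005,0,-1.9,0.55,0.0001,0.005,0,-1.9,0.55,0.0001,0.005,0,-1.9]

```text
time: 15.6
position: [0.5966, -0.0968, 0.0596]
tool_rot: [0.253, 0.967, -0.001, 0.001]
ft_force: [-1.3, -7.8, -1.4]
grip_width: 0.0197
grip_force: 3.5
```

servo_tool:
  rows: [0.55,0.0001,0.005,0,-1.9,0.55,0.0001,0.005,0,-1.9,0.55,0.0001,0.005,0,-1.9,0.55,0.0001,0.005,0,-1.9,0.55,0.0001,0.005,0,-1.9]

```text
time: 16.02
position: [0.6078, -0.0744, 0.0597]
tool_rot: [0.172, 0.985, -0.002, 0.002]
ft_force: [0.7, -7.9, -1.1]
grip_width: 0.0195
grip_force: 3.5
```

```bash
python3 p.py; python3 - <<'E'
from h import *
for n in("top","scene"):
  d=robot.camera(n)
  for q in("lever_tip","tongue_tip"):
    print(q,[(np.round(a["at"],4).tolist(),round(a["score"],2)) for a in robot.place_of(d,q)[:3]])
E
```

```text
t 16.02 z 0.0597 r 0.1523 ratchet ang -0.18 toolang -0.16 Ftool [-3.3 -7.2  1.1] w 0.019451478438560477 q [-0.3   0.73  1.59 -0.    0.82 -1.52]
lever_tip []
tongue_tip []
lever_tip [([0.5176, -0.0333, 0.0994], 0.5)]
tongue_tip [([0.4382, -0.159, -0.001], 0.36), ([0.5204, -0.0326, 0.0978], 0.17)]
```

servo_tool:
  rows: [0.55,0.0002,0.005,0,-1.9,0.55,0.0002,0.005,0,-1.9,0.55,0.0002,0.005,0,-1.9,0.55,0.0002,0.005,0,-1.9,0.55,0.0002,0.005,0,-1.9]

```text
time: 16.73
position: [0.6152, -0.0504, 0.0597]
tool_rot: [0.09, 0.996, -0.002, 0.003]
ft_force: [2.3, -7.9, -4.5]
grip_width: 0.0195
grip_force: 3.6
```

servo_tool:
  rows: [0.55,0.0001,0.004,0,-1.5,0.55,0.0001,0.003,0,-1.1,0.55,0,0,0,0]

```text
time: 16.98
position: [0.6166, -0.0429, 0.0598]
tool_rot: [0.068, 0.998, -0.002, 0.003]
ft_force: [3.6, -6.9, -3.5]
grip_width: 0.0196
grip_force: 3.2
```

```bash
python3 p.py
```

```text
t 16.98 z 0.0598 r 0.1527 ratchet ang 0.035 toolang 0.051 Ftool [-4.5 -6.3  3.5] w 0.019553707835627057 q [-0.25  0.73  1.58 -0.    0.83 -1.68]
```

servo_tool:
  rows: [0.55,0,0.002,0,-0.8,0.55,0,0.002,0,-0.8,0.55,0,0.002,0,-0.8,0.55,0,0.002,0,-0.8,0.55,0,0,0,0]

```text
time: 17.4
position: [0.6177, -0.0352, 0.0598]
tool_rot: [0.04, 0.999, -0.002, 0.003]
ft_force: [3.8, -7.0, -3.3]
grip_width: 0.0197
grip_force: 3.3
```

```bash
python3 p.py
```

```text
t 17.4 z 0.0598 r 0.1527 ratchet ang 0.086 toolang 0.106 Ftool [-4.3 -6.6  3.3] w 0.019744203762715018 q [-0.24  0.73  1.57 -0.    0.83 -1.72]
```

servo_tool:
  rows: [0.55,0,0.001,0,-0.4,0.55,0,0.001,0,-0.4,0.55,0,0.001,0,-0.4,0.55,0,0,0,0]

```text
time: 17.73
position: [0.6179, -0.0323, 0.0598]
tool_rot: [0.03, 1.0, -0.002, 0.003]
ft_force: [3.4, -7.5, -3.7]
grip_width: 0.0196
grip_force: 3.3
```

servo_tool:
  rows: [0.55,0,0.001,0,-0.4,0.55,0,0.001,0,-0.4,0.55,0,0.001,0,-0.4]

```text
time: 17.98
position: [0.6182, -0.0295, 0.0598]
tool_rot: [0.02, 1.0, -0.002, 0.004]
ft_force: [4.1, -6.9, -2.8]
grip_width: 0.0197
grip_force: 3.5
```

servo_tool:
  rows: [0.55,0,0.001,0,-0.4,0.55,0,0.001,0,-0.4,0.55,0,0.001,0,-0.4]

```text
time: 18.23
position: [0.6183, -0.0265, 0.0598]
tool_rot: [0.009, 1.0, -0.002, 0.004]
ft_force: [3.1, -7.2, -4.2]
grip_width: 0.0195
grip_force: 3.5
```

servo_tool:
  rows: [0.55,0,0.001,0,-0.4,0.55,0,0.001,0,-0.4,0.55,0,0.001,0,-0.4]

```text
time: 18.48
position: [0.6185, -0.0234, 0.0598]
tool_rot: [-0.001, 1.0, -0.002, 0.004]
ft_force: [3.4, -7.5, -4.3]
grip_width: 0.0198
grip_force: 3.5
```

servo_tool:
  rows: [0.55,0,0.001,0,-0.4,0.55,0,0.001,0,-0.4,0.55,0,0.001,0,-0.4]

```text
time: 18.73
position: [0.6186, -0.0204, 0.0598]
tool_rot: [-0.012, 1.0, -0.002, 0.004]
ft_force: [4.4, -6.3, -4.0]
grip_width: 0.0197
grip_force: 3.5
```

servo_tool:
  rows: [0.55,0,0.001,0,-0.4,0.55,0,0.001,0,-0.4,0.55,0,0.0005,0,-0.3]

```text
time: 18.98
position: [0.6185, -0.0178, 0.0598]
tool_rot: [-0.021, 1.0, -0.002, 0.004]
ft_force: [5.1, -6.5, -3.8]
grip_width: 0.0199
grip_force: 3.5
```

servo_tool:
  rows: [0.55,-0.0005,0.001,0,-0.4,0.55,-0.0005,0.001,0,-0.4,0.55,0,0.0005,0,-0.3]

```text
time: 19.23
position: [0.6185, -0.015, 0.0598]
tool_rot: [-0.031, 1.0, -0.002, 0.003]
ft_force: [2.7, -6.2, -3.3]
grip_width: 0.0194
grip_force: 3.4
```

servo_tool:
  rows: [0.55,0,0.001,0,-0.4,0.55,0,0.001,0,-0.4,0.55,0,0.0005,0,-0.3]

```text
time: 19.48
position: [0.6185, -0.0125, 0.0598]
tool_rot: [-0.041, 0.999, -0.002, 0.003]
ft_force: [3.3, -6.2, -4.2]
grip_width: 0.0198
grip_force: 3.4
```

servo_tool:
  rows: [0.55,0,0.001,0,-0.4,0.55,0,0.001,0,-0.4,0.55,0,0.0005,0,-0.3]

```text
time: 19.73
position: [0.6183, -0.01, 0.0598]
tool_rot: [-0.05, 0.999, -0.002, 0.003]
ft_force: [2.7, -6.2, -2.2]
grip_width: 0.0196
grip_force: 3.4
```

```bash
python3 p.py; python3 - <<'E'
from h import *
for n in("top","scene"):
  d=robot.camera(n)
  for q in("lever_tip","tongue_tip"):
    print(q,[(np.round(a["at"],4).tolist(),round(a["score"],2)) for a in robot.place_of(d,q)[:3]])
E
```

```text
t 19.73 z 0.0598 r 0.1529 ratchet ang 0.25 toolang 0.287 Ftool [-2.  -6.4  2.2] w 0.01956627911146886 q [-0.2   0.73  1.58 -0.    0.83 -1.87]
lever_tip []
tongue_tip []
lever_tip [([0.5174, -0.0094, 0.0994], 0.6)]
tongue_tip []
```

servo_tool:
  rows: [0.55,0,0.001,0,-0.3,0.55,0,0.001,0,-0.3,0.55,0,0.0005,0,-0.2]

```text
time: 20.28
position: [0.6182, -0.0076, 0.0598]
tool_rot: [-0.057, 0.998, -0.002, 0.003]
ft_force: [3.1, -6.5, -4.2]
grip_width: 0.0199
grip_force: 3.4
```

servo_tool:
  rows: [0.55,0,0.001,0,-0.3,0.55,0,0.001,0,-0.3,0.55,0,0.0005,0,-0.2]

```text
time: 20.53
position: [0.618, -0.0052, 0.0598]
tool_rot: [-0.064, 0.998, -0.002, 0.003]
ft_force: [3.7, -7.1, -3.3]
grip_width: 0.0199
grip_force: 3.6
```

servo_tool:
  rows: [0.55,0,0.001,0,-0.3,0.55,0,0.001,0,-0.3,0.55,0,0.0005,0,-0.2]

```text
time: 20.78
position: [0.6179, -0.0028, 0.0598]
tool_rot: [-0.071, 0.997, -0.002, 0.003]
ft_force: [4.1, -6.0, -3.6]
grip_width: 0.0201
grip_force: 3.9
```

servo_tool:
  rows: [0.55,0,0.001,0,-0.3,0.55,0,0.0005,0,-0.3,0.55,0,0,0,0]

```text
time: 21.03
position: [0.6177, -0.0014, 0.0598]
tool_rot: [-0.076, 0.997, -0.002, 0.003]
ft_force: [4.5, -7.7, -4.2]
grip_width: 0.0195
grip_force: 3.9
```

servo_tool:
  rows: [0.55,0,0.001,0,-0.3,0.55,0,0.0005,0,-0.3,0.55,0,0,0,0]

```text
time: 21.28
position: [0.6175, -0.0, 0.0598]
tool_rot: [-0.081, 0.997, -0.002, 0.003]
ft_force: [3.3, -7.6, -4.5]
grip_width: 0.0197
grip_force: 4.1
```

servo_tool:
  rows: [0.55,0,0.001,0,-0.3,0.55,0,0.0005,0,-0.2,0.55,0,0,0,0]

```text
time: 21.53
position: [0.6174, 0.0014, 0.0598]
tool_rot: [-0.086, 0.996, -0.002, 0.004]
ft_force: [3.8, -7.7, -4.6]
grip_width: 0.0199
grip_force: 4.2
```

servo_tool:
  rows: [0.55,0,0.001,0,-0.3,0.55,0,0.0005,0,-0.2,0.55,0,0,0,0]

```text
time: 21.78
position: [0.6172, 0.0027, 0.0598]
tool_rot: [-0.09, 0.996, -0.002, 0.004]
ft_force: [4.2, -7.2, -3.7]
grip_width: 0.0201
grip_force: 4.3
```

```bash
python3 p.py; python3 - <<'E'
from h import *
o=[];
for n in("top","scene"):
  d=robot.camera(n)
  print([(np.round(a["at"],4).tolist(),round(a["score"],2)) for q in("lever_tip","tongue_tip") for a in robot.place_of(d,q)[:3]])
  x,y=(235,155) if n=="top" else(185,170)
  o.append(d["pixels"][y:y+120,x:x+100,::-1])
cv2.imwrite("pics/l4.png",cv2.resize(np.hstack(o),None,fx=4,fy=4,interpolation=cv2.INTER_CUBIC))
E
```

```text
t 21.78 z 0.0598 r 0.1532 ratchet ang 0.334 toolang 0.367 Ftool [-2.9 -7.8  3.7] w 0.02008333458878801 q [-0.18  0.73  1.58 -0.    0.83 -1.92]
[([0.6293, -0.408, 0.0024], 0.17)]
[([0.5193, -0.0061, 0.0981], 0.5), ([0.603, 0.4024, -0.0053], 0.48), ([0.6265, -0.4075, -0.0036], 0.44)]
```

View pics/l4.png

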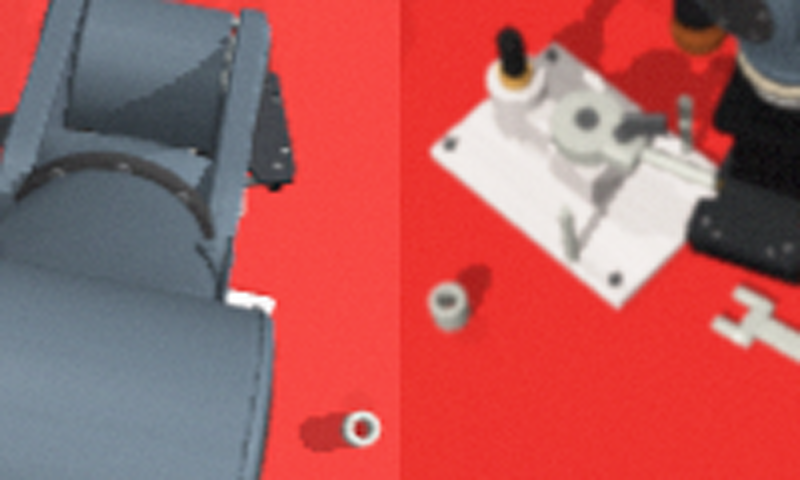

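The lever is still over, and the tongue is hidden behind the head in this view. The force is still at the driving level, so I'll keep feeling for the stop.

servo_tool:
  rows: [0.55,0,0.001,0,-0.4,0.55,0,0.001,0,-0.4,0.55,0,0,0,0]

```text
time: 22.33
position: [0.6169, 0.0047, 0.0597]
tool_rot: [-0.097, 0.995, -0.002, 0.004]
ft_force: [4.5, -8.6, -5.1]
grip_width: 0.0198
grip_force: 4.5
```

servo_tool:
  rows: [0.55,0,0.001,0,-0.4,0.55,0,0.001,0,-0.4,0.55,0,0,0,0]

```text
time: 22.58
position: [0.6167, 0.0065, 0.0598]
tool_rot: [-0.104, 0.995, -0.003, 0.004]
ft_force: [4.7, -8.8, -4.4]
grip_width: 0.0195
grip_force: 4.7
```

The force now climbs steadily well above the driving level (about 9.7 N). That looks like the captive stop felt through the ratchet's give. I'll ease off, open, lift clear and look.

servo_tool:
  rows: [0.55,0,-0.003,0,0.8,0.55,0,-0.003,0,0.8,0.3,0,0,0,0,0.3,0,0,0,0,0.3,0,0,0,0]

```text
time: 23.0
position: [0.6159, 0.0027, 0.0599]
tool_rot: [-0.089, 0.996, -0.001, 0.002]
ft_force: [3.3, -3.6, -1.0]
grip_width: 0.0286
grip_force: 1.8
```

```bash
python3 p.py
```

```text
t 23.0 z 0.0599 r 0.1518 ratchet ang 0.335 toolang 0.366 Ftool [-2.6 -4.1  1. ] w 0.028554915440291616 q [-0.18  0.73  1.58 -0.    0.83 -1.93]
```

servo_tool:
  rows: [0.3,0,-0.003,0,0,0.3,0,-0.003,0,0,0.3,0,0,0,0]

```text
time: 23.25
position: [0.6152, -0.0032, 0.0598]
tool_rot: [-0.089, 0.996, -0.0, 0.0]
ft_force: [1.9, -2.4, -0.0]
grip_width: 0.0301
grip_force: 1.3
```

```bash
python3 p.py
```

```text
t 23.25 z 0.0598 r 0.1504 ratchet ang 0.297 toolang 0.365 Ftool [-1.5 -2.7  0. ] w 0.03008558646857237 q [-0.19  0.73  1.58  0.    0.83 -1.94]
```

servo_tool:
  rows: [0.3,0,-0.003,0,0,0.3,0,-0.003,0,0,0.3,0,-0.002,0,0,0.3,0,0,0,0]

```text
time: 23.58
position: [0.615, -0.0107, 0.0591]
tool_rot: [-0.089, 0.996, 0.001, -0.001]
ft_force: [-0.3, -1.7, 0.8]
grip_width: 0.0304
grip_force: 0.6
```

```bash
python3 p.py
```

```text
t 23.58 z 0.0591 r 0.1496 ratchet ang 0.247 toolang 0.365 Ftool [ 0.6 -1.6 -0.8] w 0.030364026892376012 q [-0.2   0.73  1.58  0.    0.84 -1.95]
```

servo_tool:
  rows: [0.3,0,-0.004,0,0,0.1,0,0,0,0,0.1,0,0,-0.04,0,0.1,0,0,-0.04,0,0.1,0,0,-0.04,0]

```text
time: 24.0
position: [0.616, -0.0141, 0.1794]
tool_rot: [-0.089, 0.996, 0.001, -0.002]
ft_force: [0.7, -0.7, -0.7]
grip_width: 0.0384
grip_force: 0.0
```

servo_tool:
  rows: [0.1,0,0.035,0,0,0.1,0,0.04,0,0,0.1,0,0.04,0,0,0.1,0,0.04,0,0,0.1,0,0.035,0,0]

```text
time: 24.42
position: [0.5821, 0.1748, 0.1796]
tool_rot: [-0.089, 0.996, 0.001, -0.0]
ft_force: [0.2, -0.3, -0.2]
grip_width: 0.0392
grip_force: 0.0
```

```bash
python3 p.py; python3 - <<'E'
from h import *
o=[];
for n in("top","scene"):
  d=robot.camera(n)
  for q in("lever_tip","tongue_tip","handle_grip","spanner"): print(n,q,[(np.round(a["at"],4).tolist(),round(a["score"],2)) for a in robot.place_of(d,q)[:2]])
  x,y=(235,175) if n=="top" else(195,170)
  o.append(d["pixels"][y:y+100,x:x+65,::-1])
cv2.imwrite("pics/l5.png",cv2.resize(np.hstack(o),None,fx=6,fy=6,interpolation=cv2.INTER_CUBIC))
E
```

```text
t 24.42 z 0.1796 r 0.2267 ratchet ang 1.218 toolang 0.365 Ftool [-0.2 -0.4  0.2] w 0.039184920574758426 q [ 0.11  0.55  1.52  0.    1.07 -1.64]
top lever_tip [([0.5231, -0.0069, 0.1031], 0.49)]
top tongue_tip [([0.4305, 0.0034, 0.057], 0.43)]
top handle_grip [([0.6199, -0.0211, 0.0698], 0.6)]
top spanner [([0.6805, -0.052, -0.0042], 0.54)]
scene lever_tip [([0.5193, -0.0103, 0.1024], 0.4)]
scene tongue_tip []
scene handle_grip [([0.6173, -0.0269, 0.0734], 0.71)]
scene spanner [([0.6807, -0.0559, 0.0034], 0.74)]
```

View pics/l5.png

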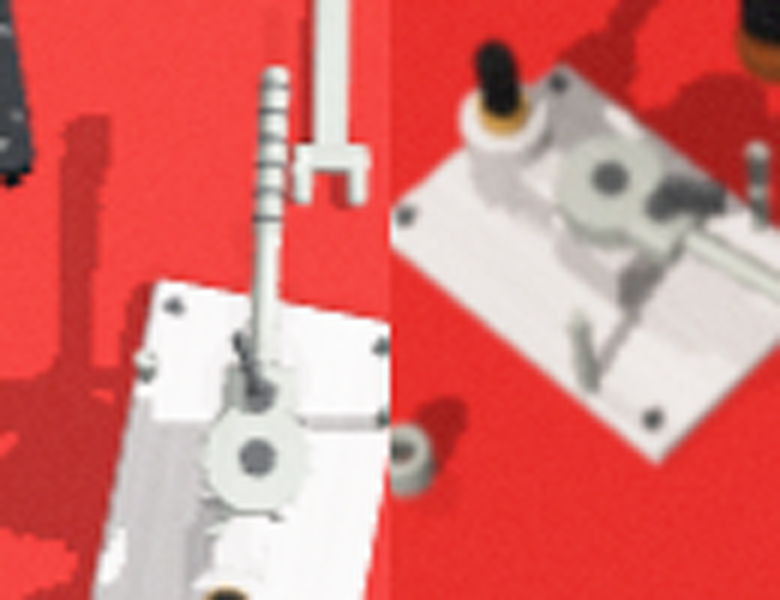

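The lever is over to loosening and the handle rests at about +0.15 rad. The tongue is seen to the left and behind the head, which gives a bolt turn of about 1.18±0.1. I'll refine that with several frames.

```bash
python3 - <<'E'
from h import *
fs=[];A=[]
for i in range(10):
  d=robot.camera("top"); fs.append(d["pixels"].astype(float))
  for a in robot.place_of(d,"tongue_tip")[:3]:
    p=np.array(a["at"]); 
    if abs(p[2]-.056)<.015 and np.hypot(*(p[:2]-B))<.055: A.append([*p[:2],np.arctan2(p[1]-B[1],p[0]-B[0])-FY-np.pi/2,np.hypot(*(p[:2]-B))])
A=np.array(A);print(A.round(3)); 
m=np.mean(fs,0)
x,y=258,232
im=cv2.resize(m[y:y+36,x:x+36,::-1],None,fx=16,fy=16,interpolation=cv2.INTER_CUBIC).clip(0,255)
im=((im-im.min())/(im.max()-im.min())*255).astype(np.uint8)
for b,col in((1.0,(255,0,0)),(1.25,(0,0,255))):
  th=b+FY+np.pi/2
  for r in(.028,.04):
    u=(proj(d,[*(B+r*np.array([np.cos(th),np.sin(th)])),.056])[0]-[x,y]+.5)*16
    cv2.circle(im,tuple(int(k) for k in u),4,col,1)
cv2.imwrite("pics/z.png",im)
E
```

```text
[[ 4.300e-01 -0.000e+00  1.256e+00  4.000e-02]
 [ 4.310e-01 -0.000e+00  1.254e+00  4.000e-02]
 [ 4.320e-01  2.000e-03  1.194e+00  4.000e-02]
 [ 4.310e-01  2.000e-03  1.208e+00  4.100e-02]
 [ 4.300e-01  0.000e+00  1.241e+00  4.000e-02]
 [ 4.330e-01  2.000e-03  1.160e+00  3.900e-02]
 [ 4.290e-01  1.000e-03  1.243e+00  4.200e-02]
 [ 4.300e-01  4.000e-03  1.178e+00  4.300e-02]
 [ 4.290e-01  4.000e-03  1.185e+00  4.400e-02]
 [ 4.280e-01 -0.000e+00  1.281e+00  4.200e-02]]
```

View pics/z.png

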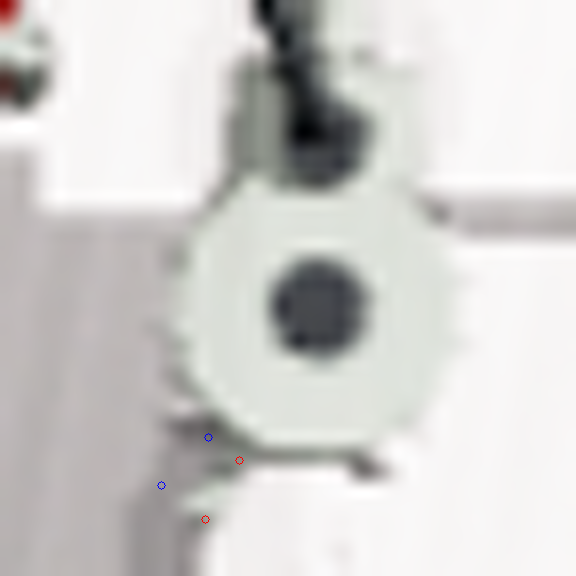

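Over ten frames the mean bolt turn is 1.22±0.015, which matches the 1.25 stop to within the calibration error. It also agrees with the force climbing past the driving level. The arm is clear of everything, so I'm handing in.

```bash
python3 -c "
from rig import robot
print(robot.hand_in())"
```

```text
the job is handed in; nothing more can be done
None
```

The job is handed in: I flipped the lever fully to loosening and swung the bolt to about 1.22 rad as seen by camera, at its captive stop within measuring error, then let go; the highest reading near the stop was about 9.7 N at the grip.

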